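Put the pressing board on the mosaic jig

ROBOT

A 6-joint arm with a two-finger parallel gripper is mounted at the origin on the work surface. World frame = base frame: x ahead of the robot, y to its left, z up, the work surface at z = 0. Lengths are in m, angles in degrees, forces in N, time in s.
With the tool pointing down it reaches from about 0.3 to 0.75 m from the base axis. Payload 8.5 kg.
Tool frame: the origin (TCP) lies midway between the tips of the shut fingers; the grasp point (between the pads) lies env.tcp_to_grasp behind it (env.tcp_to_grasp is the distance from the TCP to the grasp point, in m); z points along the fingers, y is the line along which they close (so a half turn about z gives the same grasp; the last joint's range is limited). The gripper opens to 85 mm and grips with 20 to 120 N. Pads are 22 mm wide; open, the fingers measure 114 mm over their backs; the gripper's body (76 mm by 85 mm) begins 54 mm behind the grasp point. The pads swing forward as they close: fully open they stand 13 mm farther back than shut.
Start: joints at [-87.794, 21.807, 74.336, -0, 83.858, -12.336], TCP at [0.138, -0.532, 0.231] pointing down, gripper open.
Joint ranges: [-178.18, 178.18], [-50.72, 133.34], [12.68, 142.11], [-81.47, 261.47], [9.98, 163.14], [-165.26, 165.26]. Speed limits (degrees/s): [136.94, 136.94, 180, 180, 180, 180].

INTERFACE

Orientations are given as a 3x3 rotation matrix whose columns are the frame's x, y, z axes.
In Python, from rig import observe, optics, job, env gives the robot as it stands. The module is installed in compiled form; this text tells all that it offers.
- The arm moves only by the shell command python3 -m jog 'ROWS' [FORCE]. ROWS is JSON, a list of rows, each a list of 7 numbers: the turn, a rotation vector about the tool's x, y, z in rad, then the shift along the tool's x, y, z in m, then the opening in per cent of the stroke, from 0 (shut) to 100 (fully open). A call has 1 to 10 rows; each row shifts and turns the commanded pose from where the row before left it, along the tool's axes as they then stand; what a row does not reach is not made up. A row lasts 1/8 s, in which the tool goes at most 62.5 mm and 10.7 degrees, less where a joint would pass 70% of its speed; a pose out of reach is approached as far as the arm can. A call is refused whole if a number of a shift passes 0.0625 or a number of a turn 0.188, either way. A call with a gripper value outside its range is refused whole. The fingers move at their own pace and stop on an object; FORCE is the grip in N (left out, the last holds). Time passes only in rows, so rows that do not move let the fingers close. It gives the time, the measured TCP pose, the force, the opening and the grip force at its end, in the units of the state.
- observe(): the state, without advancing time (a new reading comes with each control period).
- optics.get_image(name): name is "scene" or "top"; returns a dict with "pixels" (420x560x3 uint8, red, green, blue), "mtx" (3x3 intrinsics, pixels), "dist_coeffs" ([k1, k2, p1, p2, k3] as OpenCV has them; the pictures are not rectified), "rvec" (rotation vector, rad) and "tvec" (3), from world to camera coordinates, as OpenCV has them. Camera axes: x right, y down, z forward; pixel columns grow to the right and rows downward; lengths in m; the calibration is good to about 2 mm. A picture is of the moment at which its call begins. There is no depth.
- job.close_job(): hands the job in; it is judged then, once.
The state is a dict: "time_s": time; "q": joint angles; "qvel": joint speeds; "joint_efforts": joint torques, N m; "position": TCP position; "tool_rot": TCP orientation; "ft_force": force on the tool from outside, world axes, zero at the start; "wrist_torque": the same for the moment, N m; "grip_width": finger opening in m; "gripper_force": force on a finger pad.
Only numpy, scipy, OpenCV 4.12 (cv2) and the standard library are available. Lean on these libraries where they do the work, as an engineer would, in place of code of your own. Each camera call takes 0.05 s, during which the arm holds its last target. There are 200 camera calls.

TASK

The small mosaic on the jig has to be pressed flat. Take the long pressing board by its grip, line up both of its holes with the jig's two dowels, and lower it gently, without dropping it, until it lies flat on the mosaic; then let go. Leave the shorter board where it lies.

Things in the scene. Friction and masses are not known exactly. Their poses are not given: they have to be found in the camera images.
- long_board: Pressing board to use: plywood, 230 x 90 x 12 mm, flat on the table, 0.18 to 0.33 kg. Two 38 mm through holes, 70 mm either side of its middle on the long axis. On its middle an upright wooden grip block, 60 mm long (x), 24 mm wide (y), its top 57 mm above the underside. Origin: centre of the underside; x along the length, z up. Both ends are alike: either way round will do.
- short_board: A shorter pressing board for another jig, to be left alone: 160 x 90 x 12 mm, two 38 mm holes only 86 mm apart, grip block 40 x 24 mm and 45 mm tall. Origin: centre of the underside; x along the length, z up.
- jig: Jig, fixed to the table: wooden base 230 x 110 x 18 mm; two upright 14 mm dowels with tapered tips, 70 mm either side of its middle on the long axis, tips 62 mm above the table. Between them a round mosaic, 90 mm across, its top 26 mm above the table: the board's underside rests on it. Origin: centre of the base's underside; x along the line of the dowels, z up.
There are look-alikes about, which are no part of the job. What is shaped like the long_board but purple is not meant.

How it is judged:
By the outcome, as a careful person would: the job done as asked, in the order asked, and still so for the second after the job is handed in, with the robot touching nothing.
It also fails if it takes over 42 s, if anything falls off the work surface, if the arm or the gripper's body presses on something with over 40 N, if the wrist force passes 120 N, or if a joint passes its speed limit or range.

## Working session

There is one attempt and no reset: what is moved stays moved. The work goes in short steps, Python scripts to look and compute and a shell command to move; the robot and the scene stay as the last step left them, time stands still between calls to the robot, and variables do not carry over. Pictures are saved under pics/ and viewed, at most 10 in all, crops included, and the job is handed in when it is done.

```bash
mkdir -p pics; cat > h.py <<'E'
import numpy as np, cv2
from rig import observe, optics, job, env
def cap(n,f):
    d=optics.get_image(n); cv2.imwrite(f'pics/{f}.png',d['pixels'][:,:,::-1]); np.save(f'pics/{f}.npy',d,allow_pickle=True); return d
def load(f): return np.load(f'pics/{f}.npy',allow_pickle=True).item()
def ray(d,uv):
    p=cv2.undistortPoints(np.array(uv,float).reshape(-1,1,2),d['mtx'],np.array(d['dist_coeffs'],float)).reshape(-1,2)
    R=cv2.Rodrigues(np.array(d['rvec'],float))[0]; t=np.array(d['tvec'],float).reshape(3)
    return -R.T@t, np.c_[p,np.ones(len(p))]@R
def onz(d,uv,z):
    o,r=ray(d,uv); return o+r*((z-o[2])/r[:,2])[:,None]
def proj(d,P):
    return cv2.projectPoints(np.array(P,float).reshape(-1,1,3),np.array(d['rvec'],float),np.array(d['tvec'],float),d['mtx'],np.array(d['dist_coeffs'],float))[0].reshape(-1,2)
E
python3 - <<'E'
from h import *
for n in('top','scene'):
    d=cap(n,n+'0'); o,_=ray(d,[[0,0]]); print(n,o)
print(env.tcp_to_grasp); s=observe(); print(s)
a=load('top0')['pixels'];b=load('scene0')['pixels']
E
```

```text
top [0.20193069 0.00344016 1.42540327]
scene [1.16612348 0.02937786 0.94474289]
0.0187
{'time_s': 0.1, 'q': array([-8.77915272e+01,  2.18385268e+01,  7.43794343e+01,  3.51571080e-04,
        8.38591351e+01, -1.23360192e+01]), 'qvel': array([ 0.05396187, -0.14649978, -0.18441372, -0.01939644,  0.02179037,
       -0.04406843]), 'joint_efforts': array([ 3.31317773e-03, -4.49225807e+01, -2.31657565e+01, -1.91787344e-04,
        3.62103172e-03, -1.37229569e-05]), 'position': array([ 0.13810908, -0.53210381,  0.23076618]), 'tool_rot': array([[ 9.67953093e-01,  2.51131056e-01, -4.57564286e-05],
       [ 2.51130889e-01, -9.67952203e-01,  1.34481715e-03],
       [ 2.93435317e-04, -1.31321078e-03, -9.99999095e-01]]), 'ft_force': array([ 0.04176384, -0.64495564, -0.59516981]), 'wrist_torque': array([-0.01606797, -0.01115691, -0.03611228]), 'gripper_force': 0.0, 'grip_width': 0.08522051887554147}
```

View pics/top0.png

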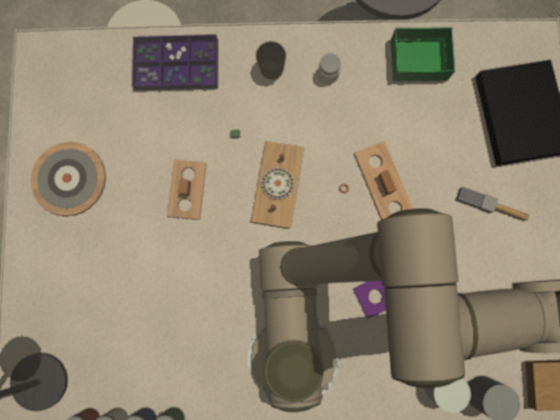

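View pics/scene0.png

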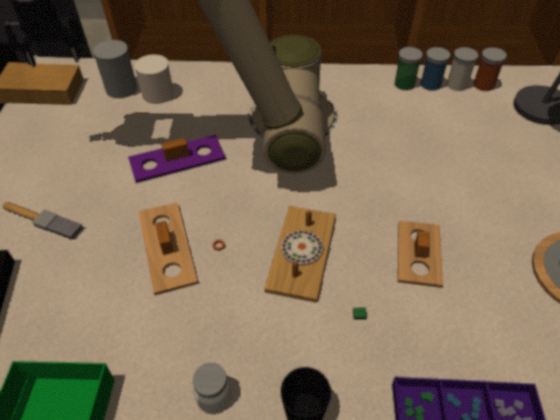

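Top view: long board at (385,182), partly under the arm. Jig at (278,185), short board at (187,190), purple look-alike at (375,297).
Scene view: long board at (167,247), jig at (302,250), short board at (420,253), purple at (177,157).
Candidates for the long board: scene (167,247) in wood, (420,253) in wood but short, and (177,157) in purple. I choose (167,247) and will check its length.

```bash
cat > m.py <<'E'
from h import *
def woods(d,z,smin=85):
    hsv=cv2.cvtColor(d['pixels'],cv2.COLOR_RGB2HSV)
    m=((hsv[:,:,0]<25)&(hsv[:,:,1]>smin)&(hsv[:,:,2]>60)).astype(np.uint8)*255
    m=cv2.morphologyEx(m,cv2.MORPH_CLOSE,np.ones((3,3)))
    for c in cv2.findContours(m,cv2.RETR_EXTERNAL,cv2.CHAIN_APPROX_NONE)[0]:
        if cv2.contourArea(c)<900: continue
        P=onz(d,c.reshape(-1,2),z)[:,:2].astype(np.float32)
        r=cv2.minAreaRect(P*1000); x,y,w,h=cv2.boundingRect(c)
        print('px',x+w//2,y+h//2,'ctr',np.round(r[0],1),'size',np.round(r[1],1),'ang',round(r[2],1))
E
python3 - <<'E'
from m import *
for f in('top0','scene0'): print(f); woods(load(f),.012)
p=load('scene0')['pixels'][:,:,::-1]
c=[p[195:305,130:210],p[195:305,262:342],p[205:315,380:460]]
cv2.imwrite('pics/crop0.png',np.hstack([cv2.resize(i,None,fx=3.3,fy=3.3,interpolation=2) for i in c]))
E
```

```text
top0
px 546 386 ctr [ -81.7 -667.7] size [ 74.1 126.4] ang 88.2
px 186 189 ctr [464.7 287.2] size [ 89.6 158.9] ang 83.8
px 384 181 ctr [ 478. -257.] size [205.7  91.8] ang 20.0
px 277 185 ctr [473.6  35.1] size [109.5 230.9] ang 79.2
px 68 179 ctr [502.1 621.2] size [207.6 206.5] ang 45.4
scene0
px 420 254 ctr [469.2 283.9] size [ 93.8 170.2] ang 84.0
px 300 254 ctr [474.7  32.8] size [114.4 242. ] ang 79.4
px 168 248 ctr [ 471.3 -261.9] size [239.6  94.1] ang 20.0
px 42 83 ctr [ -95.9 -734. ] size [197.8 246.6] ang 1.6
px 276 81 ctr [-215.4  -44. ] size [839.3 276.4] ang 16.0
```

View pics/crop0.png

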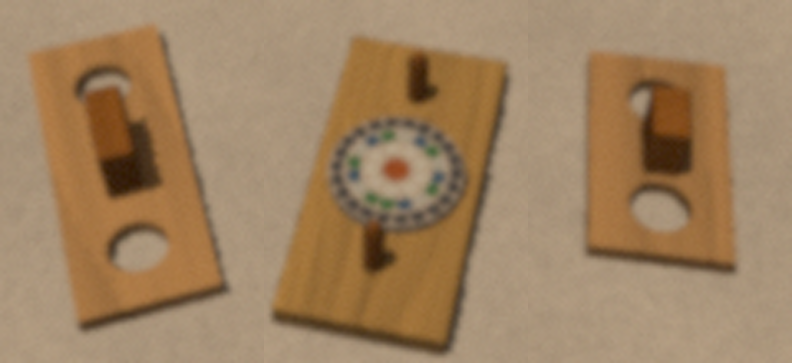

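The left crop is the chosen board: plain wood, about 230 mm long, at roughly (0.468, -0.261) with yaw 20°. The jig is at (0.474, 0.034) with yaw about -11°. I'm approaching at height.

```bash
python3 -m jog '[[0,0,0,0.048,-0.0224,0,100],[0,0,0,0.048,-0.0224,0,100],[0,0,0,0.048,-0.0224,0,100],[0,0,0,0.048,-0.0224,0,100],[0,0,0,0.048,-0.0224,0,100],[0,0,0,0.048,-0.0224,0,100],[0,0,0,0.048,-0.0224,0,100],[0,0,0,0.048,-0.0224,0,100],[0,0,-0.096,0,0,0,100],[0,0,0,0,0,0,100]]' 40
python3 - <<'E'
from m import *
print(observe()['position'],observe()['tool_rot'][:,0])
for n in('top','scene'):
    d=cap(n,n+'1'); print(n); woods(d,.012)
a=load('top1');b=load('scene1')
print(proj(a,[[.468,-.261,.057],[.474,.034,.062]]),proj(b,[[.468,-.261,.057],[.474,.034,.062]]))
# dowels: dark reddish blobs near the jig
for d in(a,b):
    hsv=cv2.cvtColor(d['pixels'],cv2.COLOR_RGB2HSV).astype(int)
    m=((hsv[:,:,0]<14)&(hsv[:,:,1]>110)&(hsv[:,:,2]<170)).astype(np.uint8)
    n,l,s,c=cv2.connectedComponentsWithStats(m)
    for i in range(1,n):
        if 8<s[i,4]<700 : print(s[i],c[i].round(1))
p=a['pixels'][130:240,150:430,::-1];q=b['pixels'][195:305,130:345,::-1]
q=cv2.copyMakeBorder(q,0,0,0,65,0)
cv2.imwrite('pics/crop1.png',cv2.resize(np.vstack([p,q]),None,fx=2.7,fy=2.7,interpolation=2))
E
```

```text
time_s: 1.35
position: [0.4649, -0.2621, 0.2309]
tool_rot: [[0.939, 0.343, -0.001], [0.343, -0.939, 0.001], [-0.001, -0.001, -1.0]]
ft_force: [0.3, 0.0, 0.2]
grip_width: 0.0856
gripper_force: 0.0
[ 0.46490891 -0.26205712  0.23091853] [ 9.39374614e-01  3.42892177e-01 -5.38723604e-04]
top
px 544 386 ctr [ -81.7 -664.3] size [ 81.1 126.4] ang 88.3
px 187 189 ctr [464.5 287.1] size [ 89.8 159.6] ang 83.7
px 282 172 ctr [509.1  28.5] size [109.1 158.2] ang 79.5
px 68 179 ctr [502.1 621.2] size [207.6 206.5] ang 45.4
scene
px 420 254 ctr [469.3 284. ] size [ 93.5 169.7] ang 84.0
px 300 254 ctr [474.6  32.7] size [114.2 241.1] ang 79.4
px 168 248 ctr [ 471.  -261.7] size [239.2  94.5] ang 20.2
px 482 46 ctr [-368.4  549.5] size [520.5 436.7] ang 13.2
px 369 55 ctr [-308.3  234.5] size [589.7 165. ] ang 3.4
px 170 71 ctr [-290.2 -342. ] size [981.7 719.2] ang 81.0
[[387.59582561 180.6095211 ]
 [277.24213672 180.15627702]] [[163.23530842 230.62177628]
 [302.60342627 235.36302865]]
[ 63 174   8   8  49] [ 66.6 177.7]
[179 179  10  15  98] [183.1 186.1]
[276 181   4   5  18] [277.5 183. ]
[390 
[... 408 characters left out ...]
 39] [424.  54.]
[246  45  12  17  58] [251.4  51.9]
[236  47   4   8   9] [237.6  50.7]
[504  48   5   9  17] [506.8  51.4]
[321  51  13  12  60] [327.   56.5]
[510  50   4   4   9] [511.1  50.9]
[374  52   9   8  24] [378.   55.1]
[448  55   6   8  12] [450.8  58.5]
[380  61   8   3  15] [383.9  62.1]
[390  60   5   4  13] [392.1  61.6]
[172 139  17  20 134] [180.1 149.6]
[164 149   4  10  16] [165.2 153.4]
[155 222   4   6  12] [157.  224.2]
[417 231   2   9   9] [417.2 235. ]
[212 239  13  11  92] [218.1 244.1]
[161 242  12  12  39] [166.3 246.7]
[299 244   6   5  24] [301.3 246. ]
[415 244  14  12  37] [422.5 249.3]
[416 249   7   8  18] [419.1 253.2]
[294 266   4   6  15] [295.1 268.5]
```

View pics/crop1.png

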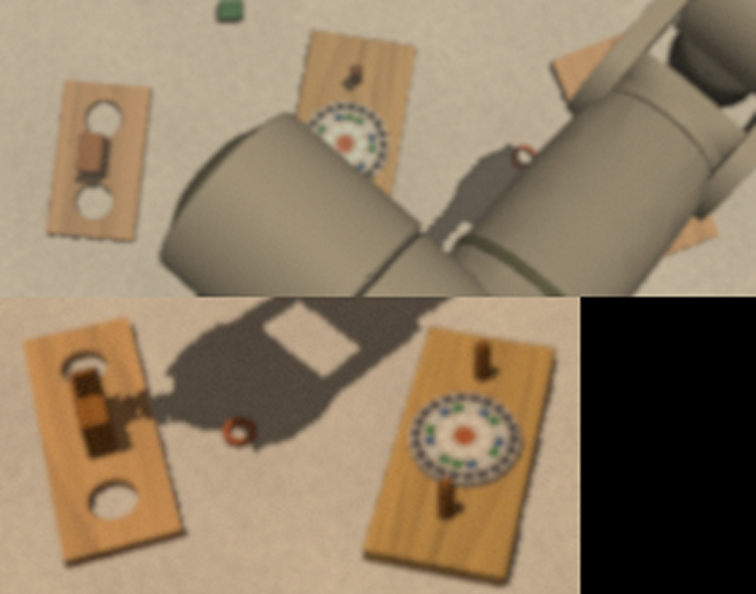

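The bottom crop shows the grip top at scene (163,232), which casts to about (0.470, -0.261). That agrees with the board rectangle. The mosaic's centre is at scene (302,245). I'm descending and gripping now.

```bash
python3 -m jog '[[0,0,0,0.0025,0,0.05,100],[0,0,0,0.0025,0,0.05,100],[0,0,0,0,0,0.05,100],[0,0,0,0,0,0.035,100],[0,0,0,0,0,0.018,100],[0,0,0,0,0,0,100]]' 50
python3 -m jog '[[0,0,0,0,0,0,20],[0,0,0,0,0,0,20],[0,0,0,0,0,0,10],[0,0,0,0,0,0,0],[0,0,0,0,0,0,0],[0,0,0,0,0,0,0]]' 50
```

```text
time_s: 2.2
position: [0.4686, -0.261, 0.0274]
tool_rot: [[0.94, 0.34, -0.002], [0.34, -0.94, 0.002], [-0.001, -0.002, -1.0]]
ft_force: [0.7, 0.2, -0.4]
grip_width: 0.0854
gripper_force: 0.0
time_s: 2.95
position: [0.4697, -0.261, 0.029]
tool_rot: [[0.939, 0.343, 0.001], [0.343, -0.939, -0.001], [0.001, 0.001, -1.0]]
ft_force: [-1.2, 0.3, 7.1]
grip_width: 0.0234
gripper_force: 50.6
```

Gripped at 23.4 mm. I'll lift, turn to the jig's yaw, and work out the jig pose from the saved images.

```bash
python3 -m jog '[[0,0,0,0,0,-0.01,0],[0,0,0,0,0,-0.02,0],[0,0,0,0,0,-0.03,0],[0,0,0,0,0,-0.03,0],[0,0,0,0,0,-0.03,0],[0,0,0.18,0,0,0,0],[0,0,0.18,0,0,0,0],[0,0,0.18,0,0,0,0],[0,0,0,0,0,0,0]]' 60
python3 - <<'E'
from m import *
a=load('top0');b=load('scene0')
print('dot',onz(a,[[277.5,183]],.026),onz(b,[[301.3,246]],.026))
print('tips',onz(b,[[308.7,212],[295,263.5]],.062))
for f in(a,b): print('base');woods(f,.018)
for n,d,c in(('t',a,(277,185)),('s',b,(302,240))):
    p=d['pixels'][c[1]-48:c[1]+48,c[0]-33:c[0]+33,::-1]
    cv2.imwrite(f'pics/j{n}.png',cv2.resize(p,None,fx=6,fy=6,interpolation=2))
cv2.imwrite('pics/j.png',np.hstack([cv2.imread('pics/jt.png'),cv2.imread('pics/js.png')]))
E
```

```text
time_s: 4.08
position: [0.4693, -0.2606, 0.1485]
tool_rot: [[0.982, -0.187, -0.0], [-0.187, -0.982, 0.0], [-0.0, -0.0, -1.0]]
ft_force: [0.1, 0.2, -1.8]
grip_width: 0.0231
gripper_force: 59.2
dot [[0.47325594 0.03422784 0.026     ]] [[0.47471069 0.03193459 0.026     ]]
tips [[0.40927261 0.04601627 0.062     ]
 [0.54590047 0.02011472 0.062     ]]
base
px 546 386 ctr [ -80.5 -664.8] size [ 73.8 125.9] ang 88.2
px 186 189 ctr [463.6 286. ] size [ 89.2 158.3] ang 83.8
px 384 181 ctr [ 476.9 -255.9] size [204.9  91.5] ang 20.0
px 277 185 ctr [472.4  35. ] size [109.  229.9] ang 79.2
px 68 179 ctr [500.8 618.6] size [206.7 205.6] ang 45.4
base
px 420 254 ctr [473.7 282.3] size [ 93.2 169.1] ang 84.0
px 300 254 ctr [479.1  32.8] size [113.6 240.4] ang 79.4
px 168 248 ctr [ 475.7 -260. ] size [238.1  93.5] ang 20.0
px 42 83 ctr [ -87.8 -729.1] size [196.6 245. ] ang 1.6
px 276 81 ctr [-206.5  -43.5] size [833.9 274.6] ang 16.0
```

View pics/j.png

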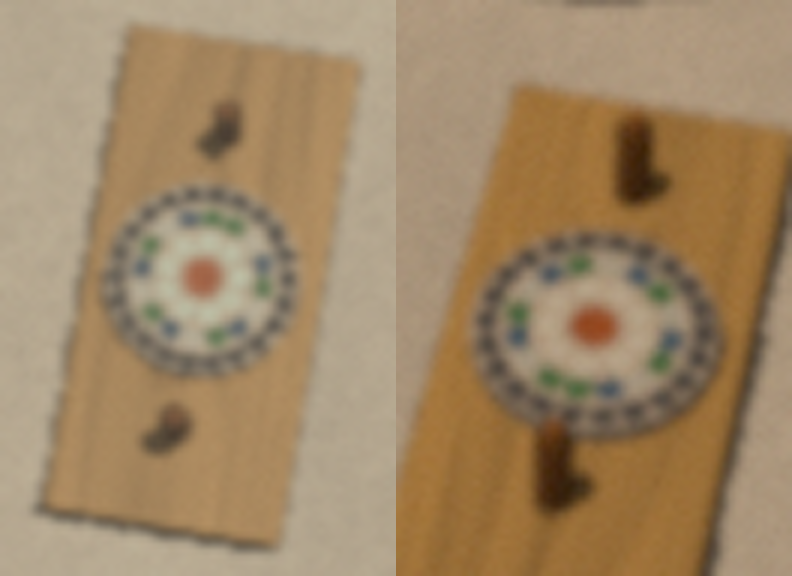

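Dowel tips are at top (282.3,155) and (273.3,205.7), and at scene (308.5,212.3) and (295,263.7). Tip spacing is 0.139 m against 0.140 expected, and yaw is -10.7°. I'm carrying the board over.

```bash
python3 -m jog '[[0,0,0,-0.0056,-0.0321,0,0],[0,0,0,-0.0056,-0.0321,0,0],[0,0,0,-0.0056,-0.0321,0,0],[0,0,0,-0.0056,-0.0321,0,0],[0,0,0,-0.0056,-0.0321,0,0],[0,0,0,-0.0056,-0.0321,0,0],[0,0,0,-0.0056,-0.0321,0,0],[0,0,0,-0.0056,-0.0321,0,0],[0,0,0,-0.0056,-0.0321,0,0],[0,0,0,0,0,0,0]]' 60
python3 - <<'E'
from m import *
print('top tips',onz(load('top0'),[[282.3,155],[273.3,205.7]],.062))
print('scene tips',onz(load('scene0'),[[308.5,212.3],[295,263.7]],.062))
d=cap('scene','s2');e=cap('top','t2');s=observe();print(s['position'])
woods(d,s['position'][2]-.029+.012)
c=proj(d,[s['position']])[0].astype(int);print(c)
p=d['pixels'][c[1]-60:c[1]+90,c[0]-70:c[0]+70,::-1];q=e['pixels'][110:260,210:350,::-1]
cv2.imwrite('pics/c2.png',cv2.resize(np.hstack([p,q]),None,fx=2.8,fy=2.8*1.4,interpolation=2)) if 0 else cv2.imwrite('pics/c2.png',cv2.resize(np.hstack([p,q]),None,fx=2.8,fy=2.8,interpolation=2))
E
```

```text
time_s: 5.32
position: [0.4743, 0.034, 0.1485]
tool_rot: [[0.983, -0.183, -0.0], [-0.183, -0.983, 0.0], [-0.0, -0.0, -1.0]]
ft_force: [0.6, -0.5, -2.5]
grip_width: 0.0232
gripper_force: 59.5
top tips [[0.5424724  0.01933291 0.062     ]
 [0.40537665 0.04553376 0.062     ]]
scene tips [[0.41014458 0.04559282 0.062     ]
 [0.54638537 0.02012819 0.062     ]]
[0.47461229 0.03229287 0.14844931]
px 420 254 ctr [558.6 251.9] size [ 82.3 148.2] ang 84.3
px 300 248 ctr [542.   31.3] size [111.4 252.8] ang 80.0
px 42 83 ctr [  65.6 -636.4] size [170.5 215.9] ang 0.9
px 471 30 ctr [-224.5  472.7] size [312.5 302.5] ang 89.6
px 270 74 ctr [-43.5 -68. ] size [648.8 724.1] ang 1.7
[302 208]
```

View pics/c2.png

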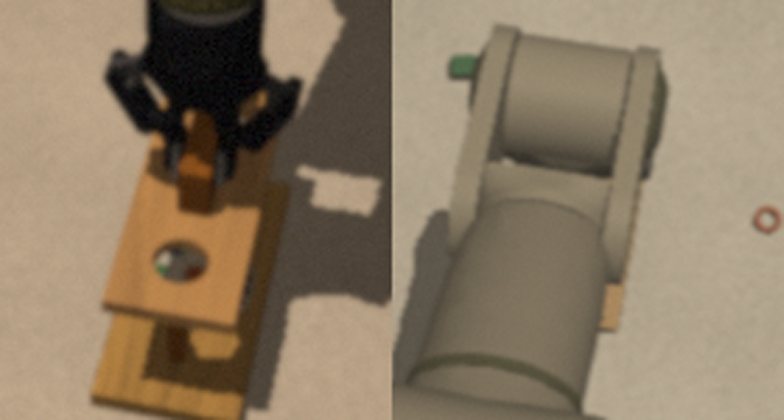

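The board hangs level over the jig. The near hole is at scene (296.3,241.6) and the front corners are at about (269,256.9) and (316.6,264.8).

```bash
python3 - <<'E'
from m import *
d=load('s2');p=onz(d,[[296.3,241.6],[269.1,256.5],[316.6,264.4]],.1315);print(p)
a=np.radians(-10.6);u=np.array([np.cos(a),np.sin(a)])
print('ctr from hole',p[0,:2]-.07*u,'from edge',(p[1]+p[2])[:2]/2-.115*u,'width',np.linalg.norm(p[1]-p[2]))
n=p[1]-p[2];print('yaw',np.degrees(np.arctan2(n[1],n[0]))-90)
E
```

```text
[[ 0.54400988  0.02191105  0.1315    ]
 [ 0.58072772 -0.02782306  0.1315    ]
 [ 0.59521604  0.06058916  0.1315    ]]
ctr from hole [0.4752044  0.03478764] from edge [0.47493431 0.03753746] width 0.08959147260856362
yaw -189.3064793267215
```

Board centre is within about 2 mm of the jig's, and the clearance is 12 mm. I'm lowering with a small correction.

```bash
python3 -m jog '[[0,0,0,0,0.001,0.015,0],[0,0,0,0,0,0.015,0],[0,0,0,0,0,0.01,0],[0,0,0,0,0,0.01,0],[0,0,0,0,0,0.01,0],[0,0,0,0,0,0.01,0],[0,0,0,0,0,0.008,0],[0,0,0,0,0,0.005,0],[0,0,0,0,0,0.003,0],[0,0,0,0,0,0,0]]' 60
python3 -m jog '[[0,0,0,0,0,0.002,0],[0,0,0,0,0,0.002,0],[0,0,0,0,0,0.001,0],[0,0,0,0,0,0.001,0],[0,0,0,0,0,0,0]]' 60
python3 - <<'E'
from m import *
d=cap('scene','s3')
cv2.imwrite('pics/c3.png',cv2.resize(d['pixels'][160:320,240:370,::-1],None,fx=3.7,fy=3.7,interpolation=2))
E
```

```text
time_s: 6.68
position: [0.4745, 0.0315, 0.0623]
tool_rot: [[0.982, -0.189, -0.0], [-0.189, -0.982, -0.0], [-0.0, 0.0, -1.0]]
ft_force: [0.8, -0.3, -1.7]
grip_width: 0.023
gripper_force: 59.5
time_s: 7.3
position: [0.4744, 0.0315, 0.0563]
tool_rot: [[0.982, -0.189, -0.0], [-0.189, -0.982, 0.0], [-0.0, -0.0, -1.0]]
ft_force: [-0.4, -0.3, -1.4]
grip_width: 0.023
gripper_force: 59.5
```

View pics/c3.png

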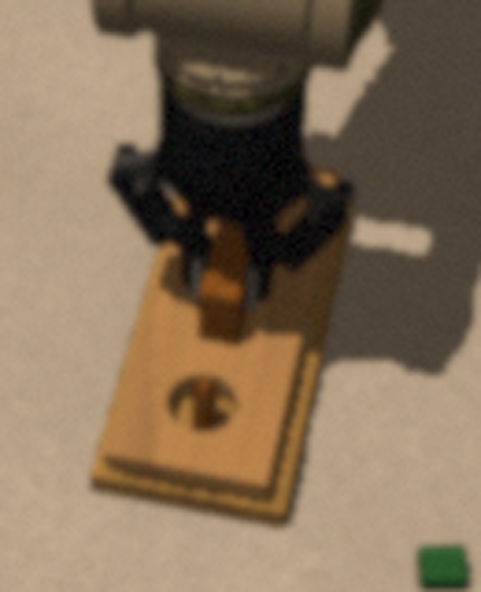

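The near dowel stands inside the hole, at crop (205,400), with no contact yet. I'm easing down until the force rises.

```bash
python3 -m jog '[[0,0,0,0,0,0.0005,0],[0,0,0,0,0,0.0005,0],[0,0,0,0,0,0,0]]' 60; python3 -m jog '[[0,0,0,0,0,0.0005,0],[0,0,0,0,0,0.0005,0],[0,0,0,0,0,0,0]]' 60
```

```text
time_s: 7.72
position: [0.4744, 0.0315, 0.0553]
tool_rot: [[0.982, -0.189, -0.0], [-0.189, -0.982, 0.0], [-0.0, 0.0, -1.0]]
ft_force: [0.3, 0.1, -2.1]
grip_width: 0.0232
gripper_force: 59.5
time_s: 8.1
position: [0.4745, 0.0315, 0.055]
tool_rot: [[0.982, -0.189, 0.001], [-0.189, -0.982, -0.0], [0.001, 0.0, -1.0]]
ft_force: [-2.2, -0.1, 8.4]
grip_width: 0.0232
gripper_force: 61.0
```

Contact at 8 N with TCP z = 0.055, as expected. I'm releasing and withdrawing straight up.

```bash
python3 -m jog '[[0,0,0,0,0,0,35],[0,0,0,0,0,0,45],[0,0,0,0,0,0,60],[0,0,0,0,0,0,80],[0,0,0,0,0,0,80],[0,0,0,0,0,-0.02,80],[0,0,0,0,0,-0.04,80],[0,0,0,0,0,-0.05,80],[0,0,0,0,0,-0.05,80],[0,0,0,0,0,0,80]]'
python3 -m jog '[[0,0,0,-0.045,0.03,0,80],[0,0,0,-0.045,0.03,0,80],[0,0,0,-0.02,0.04,0,80],[0,0,0,0,0.05,0,80],[0,0,0,0,0.05,0,80],[0,0,0,0,0.05,0,80],[0,0,0,0,0,0,80]]'
python3 - <<'E'
from m import *
d=cap('scene','s4');e=cap('top','t4')
for f in(d,e): woods(f,.038)
cv2.imwrite('pics/c4.png',cv2.resize(np.hstack([d['pixels'][180:320,240:370,::-1],e['pixels'][120:260,210:340,::-1]]),None,fx=3,fy=3,interpolation=2))
E
```

```text
time_s: 9.35
position: [0.4757, 0.0313, 0.2176]
tool_rot: [[0.982, -0.189, 0.007], [-0.189, -0.982, -0.001], [0.007, -0.0, -1.0]]
ft_force: [1.0, 0.3, -0.3]
grip_width: 0.0684
gripper_force: 0.0
time_s: 10.22
position: [0.3183, -0.1955, 0.2132]
tool_rot: [[0.981, -0.194, -0.001], [-0.194, -0.981, 0.001], [-0.002, -0.001, -1.0]]
ft_force: [-0.1, 1.5, 0.4]
grip_width: 0.0681
gripper_force: 0.0
px 420 254 ctr [488.8 276.9] size [ 91.1 165.2] ang 84.1
px 300 251 ctr [484.4  34.4] size [111.5 254.5] ang 79.3
px 42 83 ctr [ -60.5 -712.2] size [189.1 243.2] ang 0.1
px 296 74 ctr [-182.7  -11.1] size [728.  513.8] ang 2.0
px 164 30 ctr [-358.7 -442.3] size [342.6 203.3] ang 2.9
px 546 386 ctr [ -76.5 -655.4] size [ 72.6 124.1] ang 88.2
px 186 189 ctr [459.6 281.9] size [ 88.  156.5] ang 83.9
px 68 179 ctr [496.6 609.9] size [203.8 202.7] ang 45.4
px 277 184 ctr [470.7  34.1] size [107.5 231.1] ang 79.2
```

View pics/c4.png

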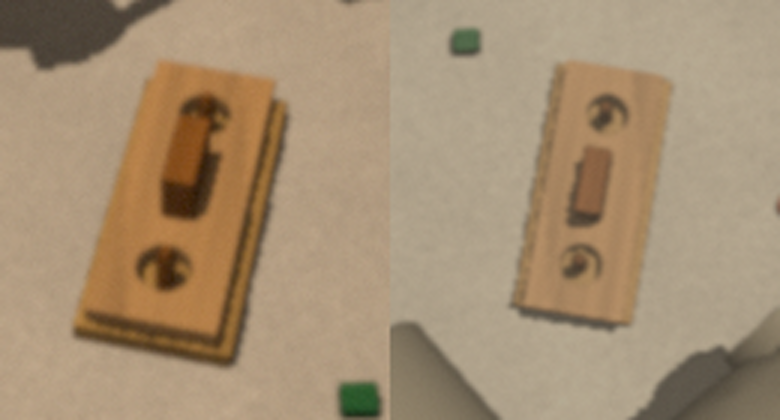

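Both dowels stand near the centres of their holes, at top-view crop (605,113) and (580,263). The board lies flat and the arm is clear, so I'm handing in.

```bash
python3 -c "from rig import job; print(job.close_job())"
```

```text
the job is handed in; nothing more can be done
None
```

The long board lies flat on the mosaic with both dowels through its holes, released at about 10 s of the 42 s allowed. The short board was left alone, and the job is handed in.

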